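# Pack out a gel caster with filler plates and lock it

### The job

The gel cassettes stand loose, out of sight under the cover of the leaning gel caster. Take up the play with filler plates from the rack, one at a time and each fully home in front of the pressure plate, until the pack pushed back by hand is solid and leaves no room for another plate; then swing the cam lever a quarter turn to its stop so that the pack is held firmly. Do not force the pack (there is glass in it), leave the plates you do not need standing in the rack, and leave the other things on the bench alone.

Things in the scene. Friction and masses are not known exactly. Their poses are not given: they have to be found in the camera images.
- chamber: The caster's light grey trough, open at the top, fixed, leaning 30 deg towards the robot and rolled 10 deg, cover end low (rotation = yaw, then -30 deg about y, then -10 deg about x). Axes: z out of the mouth, x across (away and up), y along the pack, clamp to cover. Origin: inner floor, centre line, at the open clamp foot's face. Inner walls at x = -37, +37 mm, rim at z = 75.
- cover_edge (a point): Middle of the near edge, on top, of the dark fixed cover at the trough's left end: chamber (0, 42, 81) mm. The cover lies 76 to 81 mm above the trough's floor, from y = 42 to 120 mm, and hides the cassettes. Plates go in between chamber y = 0 and the pressure plate, axes as the chamber's or a half turn off.
- pressure_plate: Dark plate 72 x 8 x 71 mm; slides along chamber y with 1.2 N friction, stays where left; a flange hides what is behind. Origin: floor, centre of the face towards the clamp; axes as the chamber's. Starts 11 to 15 mm from the open foot. Pushed to the cover (+y) it runs until the hidden cassettes close up, then is solid: at y = 14 to 29 mm, to be felt only. Over 40 N on it breaks glass.
- pressure_plate_face (a point): Point on the top edge of the pressure plate's face, on the centre line, 71 mm above the trough's floor.
- foot_face (a point): Point at the top edge, on the centre line, of the clamp foot's rubber face, 64 mm above the trough's floor. The foot (64 mm wide, 58 high) stands at the clamp end of the gap on a spring: it yields from 4.5 N on, 0.7 N per mm, at most 12 mm. The lever drives it 10.5 mm towards the cover over its quarter turn, evenly.
- lever (a joint): Cam lever angle, rad. 0: open, pointing along the trough away from the pack (chamber -y, the robot's right). 1.571: shut on its hard stop, pointing across towards the robot (chamber -x). Turns clockwise seen from above, in the chamber's x-y plane; 0.15 N m friction holds it where it is left. Starts within 0.1.
- lever_knob (a point): Point on the axis of the round black knob (16 mm across, 32 tall, parallel to chamber z) at the lever's end, 10 mm below the knob's top, 18 mm above the steel lever's top face; 75 mm from lever_axis. The knob can be held while the lever turns under it.
- lever_axis (a point): Point on the lever's pivot axis (parallel to chamber z), level with lever_knob, at chamber (0, -50, 80) mm.
- rack: Dark grey slotted rack, 90 x 120 x 34 mm, fixed. Origin: centre of its underside; z up, y along the row of four slots, centres at y = -36, -12, 12, 36 mm. Slots are 10 mm wide (y) and 77 mm long (x); their floor is 8 mm above the bench, their top 34 mm.
- plate_0: Filler plate, milky acrylic, 8 mm thick (y), 68 wide (x), shoulders 75 mm above its foot; a tab 20 mm wide, its middle 23 mm off centre (at x = +23), rises to 125 mm, held by its narrow edges. Foot rounded (radius 4). About 70 g. Origin: centre of its foot; z up the tab. Starts upright in a rack slot, x along the rack's. Home in the chamber: foot on the floor, shoulders at the rim.
- plate_1: Another filler plate, same as plate_0, in another slot. In the rack the tabs stand by turns at one end and the other (plate_1, plate_3 are turned half round); set by turns in the chamber too, they leave the fingers room beside each tab.
- plate_2: Another filler plate, same as plate_0, in another slot.
- plate_3: Another filler plate, same as plate_0, in another slot.
- oil_bottle: Bystander: small brown bottle with black cap, 31 mm across, 70 mm high. Origin: centre of its underside.
- slides_carton: Bystander: small white carton, 28 x 79 x 22 mm. Origin: centre of its underside.
- marker: Bystander: marker pen lying on the bench, 12 x 137 x 14 mm. Origin: centre of its underside.
There are look-alikes about, which are no part of the job. Leave any red look-alike of the plate_0 alone.

How it is judged (in metres and radians):
On the way, in this order (a step that is already met when the one before it is completed fails the run):
1. a filler plate stands fully home in the chamber, the lever still open (((x of plate_0 in the frame of chamber between -0.006 and 0.006 m and y of plate_0 in the frame of chamber between -0.01 and 0.045 m and z of plate_0 in the frame of chamber between -0.004 and 0.005 m and angle between the z axis of plate_0 and the z axis of chamber, either way round below 0.1 rad) or (x of plate_1 in the frame of chamber between -0.006 and 0.006 m and y of plate_1 in the frame of chamber between -0.01 and 0.045 m and z of plate_1 in the frame of chamber between -0.004 and 0.005 m and angle between the z axis of plate_1 and the z axis of chamber, either way round below 0.1 rad) or (x of plate_2 in the frame of chamber between -0.006 and 0.006 m and y of plate_2 in the frame of chamber between -0.01 and 0.045 m and z of plate_2 in the frame of chamber between -0.004 and 0.005 m and angle between the z axis of plate_2 and the z axis of chamber, either way round below 0.1 rad) or (x of plate_3 in the frame of chamber between -0.006 and 0.006 m and y of plate_3 in the frame of chamber between -0.01 and 0.045 m and z of plate_3 in the frame of chamber between -0.004 and 0.005 m and angle between the z axis of plate_3 and the z axis of chamber, either way round below 0.1 rad)) and value of joint lever below 0.5 rad), for 0.2 s.
2. the lever is swung shut, to its stop (value of joint lever above 1.45 rad), for 0.2 s.
At the end, for the whole second after the job is handed in: Lever within 7 degrees of its shut stop; the pressure plate squeezed with over 2.8 N (the lever takes up at most 10.5 mm of play); every filler plate either home in the chamber (foot within 5 mm of the floor, 6 mm of the centre line, 0.1 rad of the lean) or upright in the rack; all at rest (((x of plate_0 in the frame of chamber between -0.006 and 0.006 m and y of plate_0 in the frame of chamber between -0.01 and 0.045 m and z of plate_0 in the frame of chamber between -0.004 and 0.005 m and angle between the z axis of plate_0 and the z axis of chamber, either way round below 0.1 rad) or (x of plate_0 in the frame of rack between -0.012 and 0.012 m and y of plate_0 in the frame of rack between -0.06 and 0.06 m and z of plate_0 in the frame of rack between 0 and 0.014 m and angle between plate_0's own z axis and vertical below 0.2 rad)) and ((x of plate_1 in the frame of chamber between -0.006 and 0.006 m and y of plate_1 in the frame of chamber between -0.01 and 0.045 m and z of plate_1 in the frame of chamber between -0.004 and 0.005 m and angle between the z axis of plate_1 and the z axis of chamber, either way round below 0.1 rad) or (x of plate_1 in the frame of rack between -0.012 and 0.012 m and y of plate_1 in the frame of rack between -0.06 and 0.06 m and z of plate_1 in the frame of rack between 0 and 0.014 m and angle between plate_1's own z axis and vertical below 0.2 rad)) and ((x of plate_2 in the frame of chamber between -0.006 and 0.006 m and y of plate_2 in the frame of chamber between -0.01 and 0.045 m and z of plate_2 in the frame of chamber between -0.004 and 0.005 m and angle between the z axis of plate_2 and the z axis of chamber, either way round below 0.1 rad) or (x of plate_2 in the frame of rack between -0.012 and 0.012 m and y of plate_2 in the frame of rack between -0.06 and 0.06 m and z of plate_2 in the frame of rack between 0 and 0.014 m and angle between plate_2's own z axis and vertical below 0.2 rad)) and ((x of plate_3 in the frame of chamber between -0.006 and 0.006 m and y of plate_3 in the frame of chamber between -0.01 and 0.045 m and z of plate_3 in the frame of chamber between -0.004 and 0.005 m and angle between the z axis of plate_3 and the z axis of chamber, either way round below 0.1 rad) or (x of plate_3 in the frame of rack between -0.012 and 0.012 m and y of plate_3 in the frame of rack between -0.06 and 0.06 m and z of plate_3 in the frame of rack between 0 and 0.014 m and angle between plate_3's own z axis and vertical below 0.2 rad)) and ((x of plate_0 in the frame of chamber between -0.006 and 0.006 m and y of plate_0 in the frame of chamber between -0.01 and 0.045 m and z of plate_0 in the frame of chamber between -0.004 and 0.005 m and angle between the z axis of plate_0 and the z axis of chamber, either way round below 0.1 rad) or (x of plate_1 in the frame of chamber between -0.006 and 0.006 m and y of plate_1 in the frame of chamber between -0.01 and 0.045 m and z of plate_1 in the frame of chamber between -0.004 and 0.005 m and angle between the z axis of plate_1 and the z axis of chamber, either way round below 0.1 rad) or (x of plate_2 in the frame of chamber between -0.006 and 0.006 m and y of plate_2 in the frame of chamber between -0.01 and 0.045 m and z of plate_2 in the frame of chamber between -0.004 and 0.005 m and angle between the z axis of plate_2 and the z axis of chamber, either way round below 0.1 rad) or (x of plate_3 in the frame of chamber between -0.006 and 0.006 m and y of plate_3 in the frame of chamber between -0.01 and 0.045 m and z of plate_3 in the frame of chamber between -0.004 and 0.005 m and angle between the z axis of plate_3 and the z axis of chamber, either way round below 0.1 rad)) and value of joint lever above 1.45 rad and (contact force between pressure_plate and plate_0 above 2.8 N or contact force between pressure_plate and plate_1 above 2.8 N or contact force between pressure_plate and plate_2 above 2.8 N or contact force between pressure_plate and plate_3 above 2.8 N) and linear speed of each of plate_0, plate_1, plate_2, plate_3 below 0.02 m/s); the robot touches nothing.
It fails at once if the pack is forced: more than 40 N on the pressure plate (contact force between pressure_plate and the fingers above 40 N or contact force between pressure_plate and plate_0 above 40 N or contact force between pressure_plate and plate_1 above 40 N or contact force between pressure_plate and plate_2 above 40 N or contact force between pressure_plate and plate_3 above 40 N).
It fails at once if the oil bottle is knocked away (more than 40 mm) (distance of oil_bottle from where it was at the start of the episode above 0.04 m).
It fails at once if the carton is knocked away (more than 40 mm) (distance of slides_carton from where it was at the start of the episode above 0.04 m).
It fails at once if the marker pen is knocked away (more than 40 mm) (distance of marker from where it was at the start of the episode above 0.04 m).
It also fails if it takes over 72 s, if anything falls off the work surface, if the arm or the gripper's body presses on something with over 40 N, if the wrist force passes 120 N, or if a joint passes its speed limit or range.

### The arm

A 7-joint arm with a two-finger parallel gripper is mounted at the origin on a cart in front of the work surface, level with it; the furniture and walls round the work are solid. World frame = base frame: x ahead of the robot, y to its left, z up, the work surface at z = 0. Lengths are in m, angles in degrees, forces in N, time in s.
With the tool pointing down it reaches from about 0.4 to 0.85 m from the base axis. Payload 10.4 kg.
Tool frame: the origin (TCP) lies on the centre line of the jaws, within the pads' length; the fingertips stand 17 mm ahead of it and the grasp point (between the pads) lies 2 mm behind it; z points along the fingers, y is the line along which they close (so a half turn about z gives the same grasp; the last joint's range is limited). The gripper opens to 85 mm and grips with 20 to 120 N. Pads are 22 mm wide; open, the fingers measure 114 mm over their backs; the gripper's body (76 mm by 85 mm) begins 54 mm behind the grasp point. The pads swing forward as they close: fully open they stand 13 mm farther back than shut.
Start: joints at [61.788, 19.034, -3.707, 83.658, 1.238, 77.344, -5.071], TCP at [0.283, -0.557, 0.248] pointing down, gripper open.
Joint ranges: [-148.97, 148.97], [-28.65, 121.19], [-84.17, 76.75], [9.2, 138.47], [-72.65, 252.65], [3.7, 117.97], [-149.18, 149.18]. Speed limits (degrees/s): [127.2, 127.2, 159.86, 159.86, 180, 180, 180].

### API

Orientations are given as [roll, pitch, yaw] about the fixed x, y, z axes, in that order (R = Rz(yaw) Ry(pitch) Rx(roll)).
In Python, from rig import * gives the robot as it stands. The module is installed in compiled form; this text tells all that it offers. Calls block until the motion is done:
- move_to(position, orientation): joint-space move of the TCP to a pose.
- line_to(position, rotation=None, vel=0.15, max_force=None): straight line of the TCP; rotation=None keeps the orientation; vel is the mean speed in m/s. With max_force (N) it stops when the force on the tool has changed by that much, and returns True; else False.
- move_joints(angles): joint-space move.
- grip(opening, force=None): opening from 0.0 (shut) to 1.0 (fully open); force is the grip in N (None keeps the last); returns when the fingers have stopped.
- hold(seconds).
- ik(position, orientation): joint angles nearest the present ones, or None.
- get_state(): the state.
- get_image(name): name is "scene" or "top" or "wrist"; returns a dict with "image" (400x640x3 uint8, red, green, blue), "depth" (400x640 float32, m along the optical axis (not along the pixel's ray), 0 where there is no reading), "intrinsics" (3x3 intrinsics, pixels), "T" (4x4, takes a point from camera to world coordinates). Camera axes: x right, y down, z forward; pixel columns grow to the right and rows downward; lengths in m; the calibration is good to about 2 mm. A picture is of the moment at which its call begins.
A pose or a line that the arm cannot do raises PlanningError and nothing moves.
- sign_off(): hands the job in; it is judged then, once.
The state is a dict: "t": time; "q": joint angles; "qvel": joint speeds; "effort": joint torques, N m; "eef_pos": TCP position; "orientation": TCP orientation; "contact_force": force on the tool from outside, world axes, zero at the start; "ft_torque": the same for the moment, N m; "width": opening from 0.0 (shut) to 1.0 (fully open); "finger_force": force on a finger pad.
Only numpy, scipy, OpenCV 4.12 (cv2) and the standard library are available. Lean on these libraries where they do the work, as an engineer would, in place of code of your own. Each camera call takes 0.05 s, during which the arm holds its last target. There are 200 camera calls.

## Working session

There is one attempt and no reset: what is moved stays moved. The work goes in short steps, each a Python script; the robot and the scene stay as the last script left them, time stands still between calls to the robot, and variables do not carry over. Pictures are saved under pics/ and viewed, at most 12 in all, crops included, and the job is handed in when it is done.

```bash
mkdir -p pics; python3 - <<'E'
from rig import *
import cv2,numpy as np
for n in("scene","top"):
    d=get_image(n); np.savez(n+"0.npz",**d); cv2.imwrite(f"pics/{n}0.png",d["image"][:,:,::-1])
    print(n,np.round(d["T"],3).tolist(),np.round(d["intrinsics"],1).tolist(),(d["depth"]>0).mean())
s=get_state();print(s)
E
```

```text
scene [[-0.623, -0.519, 0.586, -0.087], [-0.782, 0.402, -0.476, 0.575], [0.011, -0.754, -0.656, 0.746], [0.0, 0.0, 0.0, 1.0]] [[422.0, 0.0, 318.7], [0.0, 422.0, 196.3], [0.0, 0.0, 1.0]] 0.995984375
top [[0.023, -0.98, 0.199, 0.339], [-1.0, -0.025, -0.005, 0.116], [0.01, -0.199, -0.98, 0.94], [0.0, 0.0, 0.0, 1.0]] [[392.1, 0.0, 321.0], [0.0, 392.1, 195.9], [0.0, 0.0, 1.0]] 0.995921875
{'t': 0.1, 'q': array([61.78828016, 19.06771687, -3.70716531, 83.70078992,  1.23695176,
       77.34276741, -5.07171472]), 'qvel': array([ 0.03157296, -0.05775373,  0.07851378, -0.06567129, -0.08830763,
       -0.01147516,  0.00090145]), 'effort': array([ 1.83835633e-03, -6.26745701e+01,  4.94346872e-02, -3.92433035e+01,
        1.62489427e-02,  7.01565034e-03,  2.40394644e-05]), 'eef_pos': array([ 0.28279839, -0.55701331,  0.24760578]), 'orientation': array([-1.79928585e+02,  2.54992200e-03,  2.69168773e+01]), 'contact_force': array([ 0.14879484, -0.12107546,  0.34680219]), 'ft_torque': array([ 0.01927749, -0.05224076,  0.02289182]), 'finger_force': 0.0, 'width': 1.0002723447699147}
```

View pics/scene0.png

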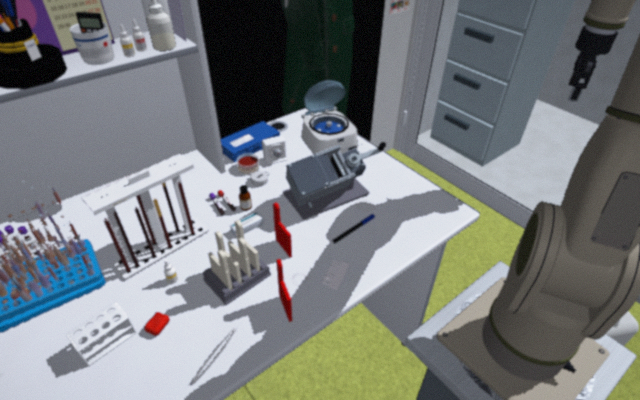

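View pics/top0.png

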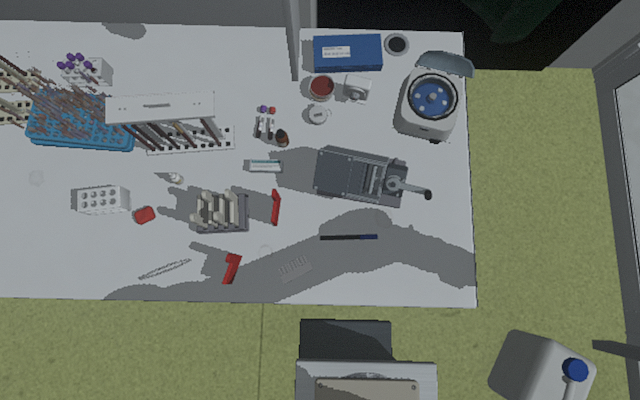

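Scene: caster at scene (325,180) / top (362,177), cover to the left, lever knob at top (428,194). Rack with four pale plates at scene (237,270) / top (220,212). Two red plate look-alikes stand at top (276,207) and (231,268); leave both alone. The carton is at (263,166), the bottle at (281,138) and the marker at (348,237).

```bash
cat > h.py <<'E'
import numpy as np,cv2
from scipy.spatial.transform import Rotation as Ro
def cloud(d):
    K=d["intrinsics"];z=d["depth"];v,u=np.mgrid[:z.shape[0],:z.shape[1]]
    p=np.stack([(u-K[0,2])/K[0,0]*z,(v-K[1,2])/K[1,1]*z,z],-1)
    return p@d["T"][:3,:3].T+d["T"][:3,3]
def ray(d,u,v,plane_pt,n):
    K=d["intrinsics"];r=d["T"][:3,:3]@np.array([(u-K[0,2])/K[0,0],(v-K[1,2])/K[1,1],1]);o=d["T"][:3,3]
    return o+r*(np.dot(np.array(plane_pt)-o,n)/np.dot(r,n))
def proj(d,p):
    K=d["intrinsics"];c=d["T"][:3,:3].T@(np.array(p)-d["T"][:3,3]);return K[0,0]*c[0]/c[2]+K[0,2],K[1,1]*c[1]/c[2]+K[1,2]
def Rch(yaw): return Ro.from_euler('z',yaw,degrees=True).as_matrix()@Ro.from_euler('y',-30,degrees=True).as_matrix()@Ro.from_euler('x',-10,degrees=True).as_matrix()
E
python3 - <<'E'
from h import *
d=dict(np.load("top0.npz"));P=cloud(d);im=d["image"]
c=im[130:250,180:440];cv2.imwrite("pics/topcrop.png",cv2.resize(c,None,fx=3,fy=3,interpolation=cv2.INTER_CUBIC)[:,:,::-1])
# cover plane
q=P[160:186,324:352].reshape(-1,3)
m=np.median(q,0);q=q[np.abs(q[:,2]-m[2])<.05];
for _ in range(3):
    m=q.mean(0);n=np.linalg.svd(q-m)[2][2];n*=np.sign(n[2]);e=(q-m)@n;q=q[abs(e)<.004]
print("cover",m,n,e.std(),len(q), Rch(0)[:,2])
for u,v in [(428,194),(394,186),(220,212),(200,205),(245,212),(228,212),(276,195),(231,268),(375,175)]: print(u,v,P[v,u].round(3),im[v,u])
# rack: points with height 0.02..0.05 near
sub=P[180:240,185:255].reshape(-1,3)
r=sub[(sub[:,2]>.028)&(sub[:,2]<.04)];print("rack",len(r),cv2.minAreaRect((r[:,:2]*1000).astype(np.float32)))
t=sub[(sub[:,2]>.115)];print("tabs",len(t));
import sys
k,l,cc=cv2.kmeans(t.astype(np.float32),4,None,(3,50,1e-5),10,2)[0:3];print(cc,np.bincount(l.ravel()))
E
```

```text
cover [0.55744506 0.07819846 0.1234905 ] [-0.46183084  0.24198727  0.85331966] 0.001340519612887861 691 [-0.49240388  0.17364818  0.85286853]
428 194 [ 0.507 -0.107  0.157] [45 47 48]
394 186 [ 0.53  -0.044  0.124] [61 64 69]
220 212 [0.467 0.327 0.108] [147 149 146]
200 205 [0.486 0.379 0.082] [139 142 137]
245 212 [0.481 0.289 0.028] [75 77 83]
228 212 [0.48  0.328 0.031] [53 53 58]
276 195 [0.508 0.209 0.107] [107  43  46]
231 268 [0.35  0.302 0.075] [127  43  44]
375 175 [ 0.557 -0.005  0.112] [ 91  99 102]
rack 586 ((479.3080749511719, 343.4687194824219), (84.56637573242188, 113.34017181396484), 5.073119640350342)
tabs 252
[[0.4532706  0.3768518  0.12849192]
 [0.33888355 0.11575518 0.9404735 ]
 [0.5036096  0.33301988 0.12828758]
 [0.4567694  0.32876387 0.1276763 ]] [ 61  20 114  57]
```

View pics/topcrop.png

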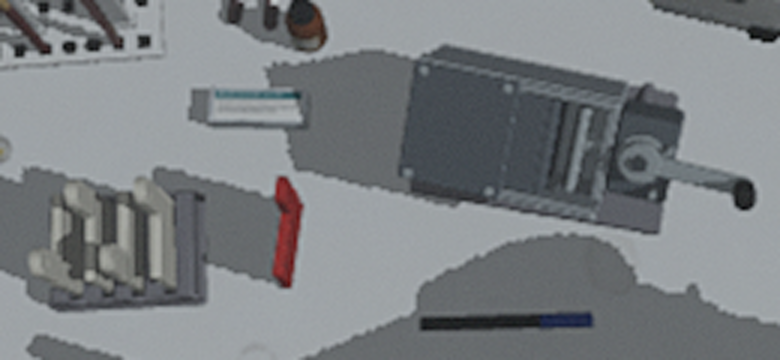

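```bash
cat >> h.py <<'E'
def tool(R,s=1): return np.column_stack([s*R[:,1],s*R[:,0],-R[:,2]])
def rpy(R): return Ro.from_matrix(R).as_euler('xyz',degrees=True)
E
python3 - <<'E'
from rig import *
from h import *
s0=get_state();d=get_image("wrist")
Rt=Ro.from_euler('xyz',s0["orientation"],degrees=True).as_matrix()
C=np.eye(4);C[:3,:3]=Rt.T@d["T"][:3,:3];C[:3,3]=Rt.T@(d["T"][:3,3]-s0["eef_pos"]);np.save("C.npy",C);print(C.round(3),d["intrinsics"][0])
R=Rch(-8.2);o=np.array([.557,.078,.1235])-R@[0,.077,.081];print("o",o)
tgt=o+R@[0,.03,.08]
for s in(1,-1):
    T=tool(R,s);ca=T@C[:3,2];cp=tgt-.26*ca;tcp=cp-T@C[:3,3]
    print(s,tcp,ik(tcp,rpy(T)),[ik(o+R@np.array(p),rpy(T)) is not None for p in([0,0,.08],[.02,.01,.2],[.02,.01,.11],[-.075,-.05,.09],[0,-.125,.09])],
      ik([.48,.34,.12],rpy(tool(np.eye(3),s))))
    if s==1: best=(tcp,rpy(T))
    T2=tool(R@Ro.from_euler('z',90,degrees=True).as_matrix(),s)
    print(" 90:",[ik(o+R@np.array(p),rpy(T2)) is not None for p in([0,0,.08],[-.075,-.05,.09],[0,-.125,.09])])
E
```

```text
[[ 0.001 -0.948 -0.318  0.082]
 [ 1.     0.002 -0.    -0.001]
 [ 0.001 -0.318  0.948 -0.125]
 [ 0.     0.     0.     1.   ]] [299.06178755   0.         320.57878705]
o [ 0.57703811 -0.0157118   0.0659972 ]
1 [0.49178378 0.06217094 0.23365   ] [ 51.30339458 -21.79866277 -66.46759279 120.86765116   2.66802028
  45.08839429 -30.07965994] [True, True, True, True, True] [  8.88906096  36.40276379 -64.971735    95.53727309  34.68965401
  70.87902202 -63.76720459]
 90: [True, True, True]
-1 [0.48965079 0.06160832 0.23265276] [-50.83001668 -13.65894711  18.77703011 124.79024172  38.00849118
  57.00769078 119.0783495 ] [True, True, True, True, True] [ 12.07175925  40.83798249 -71.35910817  95.41023176  40.1897843
  73.77446898 112.82153917]
 90: [True, True, True]
```

```bash
python3 - <<'E'
from rig import *
from h import *
C=np.load("C.npy");R=Rch(-8.2);o=np.array([.577,-.0157,.066]);tgt=o+R@[0,.02,.08]
T=tool(R,1);tcp=tgt-.26*(T@C[:3,2])-T@C[:3,3]
move_to(tcp,rpy(T));print(get_state()["t"],get_state()["eef_pos"]-tcp)
d=get_image("wrist");np.savez("w1.npz",**d)
cv2.imwrite("pics/w1.png",d["image"][:,:,::-1])
P=cloud(d)
for p in([0,.042,.081],[0,.12,.081],[0,-.125,.09],[0,.013,.071],[0,0,.064]):
    print(p,np.round(proj(d,o+R@np.array(p)),0))
E
```

```text
2.45 [ 0.00030202 -0.00064196  0.00029813]
[0, 0.042, 0.081] [319. 176.]
[0, 0.12, 0.081] [319.  76.]
[0, -0.125, 0.09] [319. 342.]
[0, 0.013, 0.071] [319. 205.]
[0, 0, 0.064] [319. 215.]
```

View pics/w1.png

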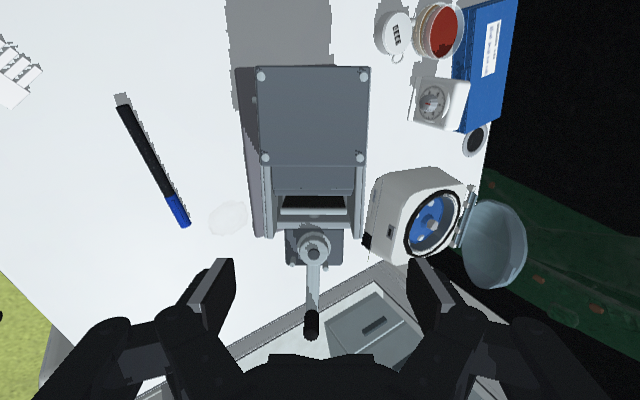

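The wrist view shows the cover at (258–369, 66–165), the flange below it, the dark gap near (313,205), the pivot at (314,248) and the knob at (311,325).

```bash
python3 - <<'E'
from h import *
d=dict(np.load("w1.npz"));P=cloud(d);im=d["image"]
cv2.imwrite("pics/w1c.png",cv2.resize(im[60:256,215:400],None,fx=3,fy=3,interpolation=cv2.INTER_CUBIC)[:,:,::-1])
q=P[80:150,268:355].reshape(-1,3)
for _ in range(4):
    m=q.mean(0);n=np.linalg.svd(q-m)[2][2];n*=np.sign(n[2]);e=(q-m)@n;q=q[abs(e)<.002]
yaw=np.degrees(np.arctan2(n[1],n[0]))-np.degrees(np.arctan2(.17365,-.4924));print(m,n,e.std(),len(q),yaw)
R=Rch(-8.2);o=np.array([.577,-.0157,.066]);Q=(P-o)@R*1000
print("cols 313 profile");
for v in range(56,256,2): print(v,Q[v,300].round(0),Q[v,330].round(0),im[v,313])
print("row110");print([ (u,*Q[110,u].round(0)) for u in list(range(250,266,2))+list(range(362,376,2))])
print("row185");print([ (u,*Q[185,u].round(0)) for u in list(range(250,280,2))+list(range(345,376,2))])
k=(im.max(2)<60)&(np.mgrid[:400,:640][0]>300)&(np.mgrid[:400,:640][0]<342)&(abs(np.mgrid[:400,:640][1]-312)<14)
print("knob",np.argwhere(k).mean(0),np.argwhere(k).min(0),np.argwhere(k).max(0),np.percentile(Q[k],[5,50,95],axis=0))
E
```

```text
[0.5531202 0.0893932 0.1175895] [-0.46837428  0.22776559  0.8536676 ] 0.0006032408084810702 4597 -6.507447923470721
cols 313 profile
56 [-22. 149. -37.] [ 12. 152. -59.] [132 137 142]
58 [-22. 148. -40.] [ 12. 150. -59.] [133 138 142]
60 [-22. 146. -40.] [ 12. 148. -59.] [133 137 142]
62 [-22. 144. -40.] [ 12. 146. -58.] [131 136 141]
64 [-22. 142. -40.] [ 12. 143. -50.] [121 126 129]
66 [-14. 127.  80.] [  8. 127.  79.] [61 70 76]
68 [-14. 126.  80.] [  8. 126.  79.] [ 96 107 117]
70 [-14. 125.  79.] [  8. 125.  80.] [ 95 107 115]
72 [-14. 123.  81.] [  8. 123.  80.] [ 95 106 115]
74 [-14. 122.  81.] [  8. 122.  81.] [ 95 104 113]
76 [-14. 120.  81.] [  8. 120.  80.] [ 95 105 115]
78 [-14. 119.  81.] [  8. 119.  80.] [ 96 106 116]
80 [-14. 118.  81.] [  8. 117.  81.] [ 95 105 115]
82 [-15. 116.  80.] [  9. 116.  79.] [ 95 106 117]
84 [-15. 115.  80.] [  9. 115.  80.] [ 95 106 116]
86 [-15. 113.  81.] [  9. 113.  80.] [ 95 105 115]
88 [-15. 112.  79.] [  9. 112.  81.] [ 96 107 116]
90 [-15. 110.  79.] [  9. 110.  81.] [ 96 107 116]
92 [-15. 109.  80.] [  9. 109.  80.] [ 94 106 114]
9
[... 6349 characters left out ...]
.0)), (361, np.float64(37.0), np.float64(32.0), np.float64(73.0)), (363, np.float64(39.0), np.float64(32.0), np.float64(73.0)), (365, np.float64(70.0), np.float64(-22.0), np.float64(-123.0)), (367, np.float64(74.0), np.float64(-23.0), np.float64(-126.0)), (369, np.float64(77.0), np.float64(-24.0), np.float64(-127.0)), (371, np.float64(81.0), np.float64(-24.0), np.float64(-129.0)), (373, np.float64(84.0), np.float64(-24.0), np.float64(-131.0)), (375, np.float64(84.0), np.float64(-20.0), np.float64(-116.0))]
knob [324.70117647 310.90588235] [309 303] [340 318] [[ -15.3060932  -118.96124716   62.04395604]
 [  -8.46098401 -111.3820262    81.45250386]
 [  -2.27374605 -108.86997523   90.51779329]]
```

View pics/w1c.png

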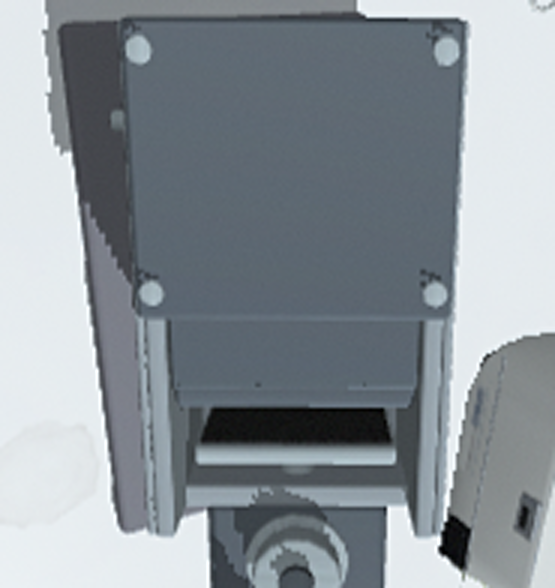

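Crop confirms: cover near edge at v≈166, pressure plate flange at v 168–195, foot top at v≈208–214 and pivot at (313,250). In my first frame the foot face sits at y=+8 and the cover edge at +50, so the origin needs an 8 mm shift in y. I'll fit the yaw from the edges next.

```bash
python3 - <<'E'
from h import *
d=dict(np.load("w1.npz"));g=cv2.GaussianBlur(cv2.cvtColor(d["image"],cv2.COLOR_RGB2GRAY).astype(np.float32),(3,3),0)
gx=np.abs(np.diff(g,axis=1))
def edge(v,a,b):
    w=gx[v,a:b]; i=w.argmax(); j=slice(max(i-2,0),i+3); u=a+np.average(np.arange(len(w))[j],weights=w[j]); return u+.5
o=np.array([.577,-.0157,.066])
for yaw in(-8.2,-6.5,-9.5):
    R=Rch(yaw)
    def pts(rows,a,b,z):
        L=[]
        for v in rows: L.append(((ray(d,edge(v,a,b),v,o+R@[0,0,z],R[:,2])-o)@R)*1000)
        L=np.array(L);f=np.polyfit(L[:,1],L[:,0],1);r=L[:,0]-np.polyval(f,L[:,1]);k=abs(r)<1;f=np.polyfit(L[k,1],L[k,0],1)
        return "slope deg %.2f x@y50 %.1f  n%d"%(np.degrees(f[0]),np.polyval(f,50),k.sum())
    print(yaw);print(" coverL",pts(range(72,150),252,268,.081));print(" coverR",pts(range(72,150),362,374,.081))
    print(" rimL",pts(range(172,225),256,269,.075));print(" rimR",pts(range(172,225),358,370,.075))
    print(" inL",pts(range(172,190),269,279,.075));print(" inR",pts(range(172,190),350,358,.075))
    for v in(166.5,): print(" cover edge y",((ray(d,313,v,o+R@[0,0,.081],R[:,2])-o)@R*1000).round(1))
    print(" far y",((ray(d,313,66,o+R@[0,0,.081],R[:,2])-o)@R*1000).round(1),"pivot",((ray(d,313.3,250,o+R@[0,0,.075],R[:,2])-o)@R*1000).round(1),"knob top",((ray(d,311,333,o+R@[0,0,.09],R[:,2])-o)@R*1000).round(1))
E
```

```text
-8.2
 coverL slope deg 1.80 x@y50 -49.4  n30
 coverR slope deg 0.31 x@y50 38.6  n78
 rimL slope deg 0.19 x@y50 -49.9  n45
 rimR slope deg -5.03 x@y50 38.8  n20
 inL slope deg 0.17 x@y50 -42.3  n18
 inR slope deg 0.19 x@y50 31.8  n18
 cover edge y [-5.1 50.4 81. ]
 far y [ -4.4 127.3  81. ] pivot [ -5.6 -30.6  75. ] knob top [  -8.1 -113.4   90. ]
-6.5
 coverL slope deg 3.43 x@y50 -47.8  n30
 coverR slope deg 1.63 x@y50 40.1  n78
 rimL slope deg 1.82 x@y50 -48.3  n45
 rimR slope deg -3.84 x@y50 40.2  n21
 inL slope deg 1.77 x@y50 -40.6  n18
 inR slope deg 1.53 x@y50 33.3  n18
 cover edge y [-3.4 51.8 81. ]
 far y [ -0.8 128.4  81. ] pivot [ -6.  -29.6  75. ] knob top [ -10.7 -113.4   90. ]
-9.5
 coverL slope deg 0.57 x@y50 -50.7  n30
 coverR slope deg -0.70 x@y50 37.5  n78
 rimL slope deg -1.05 x@y50 -51.2  n45
 rimR slope deg -6.06 x@y50 37.6  n20
 inL slope deg -1.05 x@y50 -43.6  n18
 inR slope deg -0.84 x@y50 30.6  n18
 cover edge y [-6.3 49.2 81. ]
 far y [ -7.2 126.4  81. ] pivot [ -5.2 -31.4  75. ] knob top [  -6.2 -113.4   90. ]
```

```bash
cat >> h.py <<'E'
R=Rch(-8.4);o=np.array([.577,-.0157,.066])+R@[-.00525,.008,-.0004]
def W(x,y,z): return o+R@(np.array([x,y,z])/1000)
def inC(p): return (np.array(p)-o)@R*1000
E
python3 - <<'E'
from rig import *
from h import *
T=rpy(tool(R));np.set_printoptions(precision=2,suppress=True)
def rep(n):
    s=get_state();print(n,"t %.2f"%s["t"],inC(s["eef_pos"]),"F",s["contact_force"]@R,"w %.2f"%s["width"])
grip(0.0,20);rep("shut")
move_to(W(0,-2,125),T)
rep("above")
print(line_to(W(0,-2,84),vel=.08,max_force=5));rep("down")
print(line_to(W(0,26,84),vel=.02,max_force=5));rep("push")
E
```

```text
shut t 3.27 [  6.2   12.08 201.72] F [-0.11  0.19  0.1 ] w 0.00
above t 3.77 [  0.09  -2.27 125.15] F [ 1.11 -0.14 -0.5 ] w -0.00Traceback (most recent call last):
  File "<stdin>", line 9, in <module>
rig.PlanningError: the arm cannot follow that straight line within its joint ranges
```

```bash
python3 - <<'E'
from rig import *
from h import *
np.set_printoptions(precision=1,suppress=True)
print(get_state()["q"])
for s in(1,-1):
  for a in (0,-20,20,90):
    Ra=R@Ro.from_euler('z',a,degrees=True).as_matrix()
    for p in([0,-2,125],[0,-2,84],[0,26,84],[23,4,110],[-23,4,110],[23,20,110]): print(s,a,p,ik(W(*p),rpy(tool(Ra,s))))
E
```

```text
[ 68.5 -12.8 -81.8 123.9  14.6  35.4 -37.1]
1 0 [0, -2, 125] [ 68.5 -12.8 -81.8 124.   14.7  35.3 -37.2]
1 0 [0, -2, 84] [ 41.4   4.9 -61.4 124.3  45.   39.5 -62.3]
1 0 [0, 26, 84] [ 36.2   8.2 -60.7 122.8  49.3  42.8 -68.4]
1 0 [23, 4, 110] [ 59.5   6.5 -80.7 120.8  44.2  44.4 -59.6]
1 0 [-23, 4, 110] [ 66.6  -7.3 -84.1 126.6  27.1  34.9 -49.8]
1 0 [23, 20, 110] [ 39.    4.4 -61.7 120.3  41.6  43.8 -60.2]
1 -20 [0, -2, 125] [ 71.  -15.8 -82.8 123.9   8.9  34.5 -52.3]
1 -20 [0, -2, 84] [ 30.    3.3 -49.8 124.7  42.7  38.5 -81.1]
1 -20 [0, 26, 84] [ 25.6   6.1 -49.5 123.2  46.3  41.3 -86.7]
1 -20 [23, 4, 110] [ 30.1   1.3 -50.1 121.5  37.3  41.6 -75.8]
1 -20 [-23, 4, 110] [ 65.2  -6.4 -83.1 126.6  28.6  35.3 -71. ]
1 -20 [23, 20, 110] [ 27.5   2.9 -49.9 120.6  39.5  43.  -79.2]
1 20 [0, -2, 125] [ 63.9  -9.3 -79.1 124.   21.1  36.6 -22.7]
1 20 [0, -2, 84] [ 43.5   5.3 -63.6 124.2  45.5  39.7 -42.6]
1 20 [0, 26, 84] [ 46.1  12.  -71.8 122.6  53.9  45.7 -51. ]
1 20 [23, 4, 110] [ 42.3   2.4 -62.3 121.1  38.7  42.  -36.4]
1 20 [-23, 4, 110] [ 65.7  -6.7 -83.5 126.6  28.1  35.1 -30.6]
1 2
[... 1193 characters left out ...]
 [0, -2, 125] [-87.6 -19.5  59.5 129.2  55.   54.5 130.9]
-1 20 [0, -2, 84] [ 52.3   7.8 -73.  124.   48.8  41.4 135.5]
-1 20 [0, 26, 84] [ 45.4  11.6 -71.  122.6  53.5  45.4 129.2]
-1 20 [23, 4, 110] [-84.6  -9.8  61.9 126.   46.7  46.5 137.8]
-1 20 [-23, 4, 110] [-87.4 -16.6  59.7 131.9  55.   50.6 128.1]
-1 20 [23, 20, 110] [ 50.2   7.3 -73.7 120.   45.3  45.6 137.6]
-1 90 [0, -2, 125] [  77.2  -27.5  -83.1  123.9  -14.3   34.2 -102.5]
-1 90 [0, -2, 84] None
-1 90 [0, 26, 84] None
-1 90 [23, 4, 110] [   6.4   -0.   -26.7  122.4   36.    41.3 -145.5]
-1 90 [-23, 4, 110] [  65.2   -6.4  -83.1  126.6   28.6   35.3 -141. ]
-1 90 [23, 20, 110] [ -18.8    0.    -3.7  122.7   36.8   42.2 -148. ]
```

```bash
cat >> h.py <<'E'
np.set_printoptions(precision=2,suppress=True)
import rig
def rep(n):
    s=rig.get_state();print(n,"t %.2f"%s["t"],inC(s["eef_pos"]),"F",s["contact_force"]@R,"w %.2f"%s["width"],"q",s["q"].round(0))
E
python3 - <<'E'
from rig import *
from h import *
T=rpy(tool(R))
move_joints([27.5,2.9,-49.9,120.6,39.5,43,-79.2]);rep("mid")
print(ik(W(0,-2,100),T))
move_to(W(0,-2,100),T);rep("above")
try:
    print(line_to(W(0,-2,84),vel=.06,max_force=5));rep("down")
    print(line_to(W(0,26,84),vel=.02,max_force=5));rep("push")
except PlanningError as e: print(e)
E
```

```text
mid t 4.73 [ 23.9   20.35 110.96] F [-1.08  0.27  0.52] w -0.00 q [ 27.   3. -50. 121.  39.  43. -79.]
[ 29.89   0.45 -49.68 124.74  38.32  39.07 -57.71]
above t 5.18 [  0.85  -2.46 100.5 ] F [0.51 0.39 0.12] w -0.00 q [ 30.   0. -50. 125.  38.  39. -58.]
False
down t 5.60 [ 0.24 -1.48 84.16] F [0.07 0.33 0.04] w -0.00 q [ 30.   3. -49. 125.  43.  39. -61.]
True
push t 6.34 [-0.18  9.14 83.75] F [ 1.44 -1.83  0.21] w 0.00 q [ 28.   5. -50. 124.  44.  40. -64.]
```

```bash
python3 - <<'E'
from rig import *
from h import *
rep("now");print(line_to(W(0,24,84),vel=.015,max_force=6));rep("push2")
hold(.2);rep("settle");print(line_to(W(0,24,84),vel=.01,max_force=8));rep("push3")
d=get_image("wrist");np.savez("w2.npz",**d)
P=inC(cloud(d)) 
print([(v,*P[v,313].round(0),int(d["image"][v,313].mean())) for v in range(100,330,4)])
cv2.imwrite("pics/w2.png",d["image"][:,:,::-1])
E
```

```text
now t 6.34 [-0.18  9.14 83.75] F [ 1.44 -1.83  0.21] w 0.00 q [ 28.   5. -50. 124.  44.  40. -64.]
True
push2 t 6.70 [-0.63  9.15 83.4 ] F [ 0.78 -0.52  0.03] w -0.00 q [ 28.   5. -50. 124.  45.  40. -64.]
settle t 6.90 [-0.87  9.01 83.27] F [-0.75  0.09 -0.13] w -0.00 q [ 28.   5. -50. 124.  45.  40. -64.]
True
push3 t 7.42 [-1.11  9.18 82.97] F [ 0.32 -0.04 -0.03] w -0.00 q [ 28.   5. -50. 124.  45.  40. -64.]
[(100, np.float64(-4.0), np.float64(92.0), np.float64(80.0), 102), (104, np.float64(-4.0), np.float64(91.0), np.float64(81.0), 101), (108, np.float64(-4.0), np.float64(89.0), np.float64(80.0), 103), (112, np.float64(-4.0), np.float64(88.0), np.float64(81.0), 101), (116, np.float64(-4.0), np.float64(86.0), np.float64(81.0), 102), (120, np.float64(-4.0), np.float64(84.0), np.float64(80.0), 102), (124, np.float64(-4.0), np.float64(83.0), np.float64(82.0), 103), (128, np.float64(-4.0), np.float64(81.0), np.float64(80.0), 102), (132, np.float64(-4.0), np.float64(80.0), np.float64(81.0), 103), (136, np.float64(-4.0), np.float64(78.0), np.float64(81.0), 102), (140, np.float64(-4.0),
[... 2409 characters left out ...]
np.float64(23.0), np.float64(109.0), 21), (292, np.float64(-4.0), np.float64(22.0), np.float64(110.0), 25), (296, np.float64(-4.0), np.float64(22.0), np.float64(113.0), 24), (300, np.float64(-4.0), np.float64(22.0), np.float64(116.0), 25), (304, np.float64(-4.0), np.float64(23.0), np.float64(118.0), 25), (308, np.float64(-4.0), np.float64(22.0), np.float64(119.0), 24), (312, np.float64(-4.0), np.float64(20.0), np.float64(119.0), 19), (316, np.float64(-4.0), np.float64(19.0), np.float64(120.0), 35), (320, np.float64(-4.0), np.float64(12.0), np.float64(114.0), 44), (324, np.float64(-4.0), np.float64(11.0), np.float64(115.0), 44), (328, np.float64(-4.0), np.float64(8.0), np.float64(114.0), 44)]
```

View pics/w2.png

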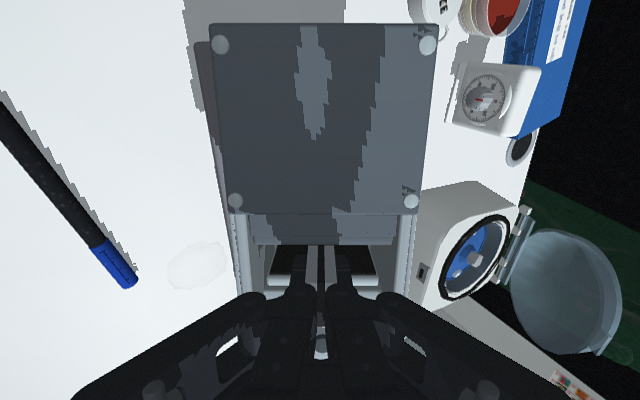

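Pack feels solid: three pushes of 5–8 N all stop at TCP y≈9.15, so with the finger front about 11 mm ahead the gap is about 20 mm. That means two plates with about 4 mm of play left. The picture shows the closed fingers at (320,265) against the plate flange. Next is the rack.

```bash
python3 - <<'E'
from rig import *
from h import *
C=np.load("C.npy")
line_to(W(0,4,84),vel=.05);line_to(W(0,4,150),vel=.2);rep("up")
T=tool(Ro.from_euler('z',5,degrees=True).as_matrix());tgt=np.array([.479,.343,.08])
tcp=tgt-.25*(T@C[:3,2])-T@C[:3,3];print(tcp,ik(tcp,rpy(T)))
move_to(tcp,rpy(T));grip(.5)
rep("rack")
d=get_image("wrist");np.savez("w3.npz",**d);cv2.imwrite("pics/w3.png",d["image"][:,:,::-1])
P=cloud(d);np.set_printoptions(precision=4)
m=(P[...,2]>.118)&(P[...,2]<.135)&(abs(P[...,0]-.479)<.06)&(abs(P[...,1]-.343)<.07)
k,l,st,c=cv2.connectedComponentsWithStats(m.astype(np.uint8))
for i in range(1,k):
    if st[i,4]>30: print("tab",c[i].round(1),P[l==i].mean(0),cv2.minAreaRect((P[l==i][:,:2]*1000).astype(np.float32)))
m=(P[...,2]>.03)&(P[...,2]<.038)&(abs(P[...,0]-.479)<.07)&(abs(P[...,1]-.343)<.08)
print("rack",cv2.minAreaRect((P[m][:,:2]*1000).astype(np.float32)))
E
```

```text
up t 8.22 [  0.35   3.92 150.24] F [ 0.38 -0.14 -0.04] w -0.01 q [ 29.  -7. -50. 124.  27.  43. -50.]
[0.48 0.34 0.19] [  3.54  26.31 -55.68  91.49  22.37  74.15 -50.59]
rack t 9.88 [-59.55 293.09 239.12] F [-0.62 -0.16  0.32] w 0.50 q [  4.  26. -56.  91.  22.  74. -51.]
tab [283.9 165.3] [0.4535 0.3814 0.1288] ((452.87432861328125, 380.3824462890625), (19.80672836303711, 8.232956886291504), 4.993371486663818)
tab [354.1 201.3] [0.5012 0.3611 0.1285] ((501.709716796875, 359.9066467285156), (19.246408462524414, 8.563920974731445), 4.462279319763184)
tab [286.4 232.8] [0.4574 0.334  0.128 ] ((457.0002746582031, 332.4018249511719), (19.403947830200195, 8.646992683410645), 4.091188430786133)
tab [349.3 263.3] [0.5036 0.3139 0.1277] ((503.9694519042969, 312.2995300292969), (16.98997688293457, 8.612746238708496), 3.8318567276000977)
rack ((477.89703369140625, 349.2811584472656), (82.8192138671875, 103.36773681640625), 4.370747089385986)
```

View pics/w3.png

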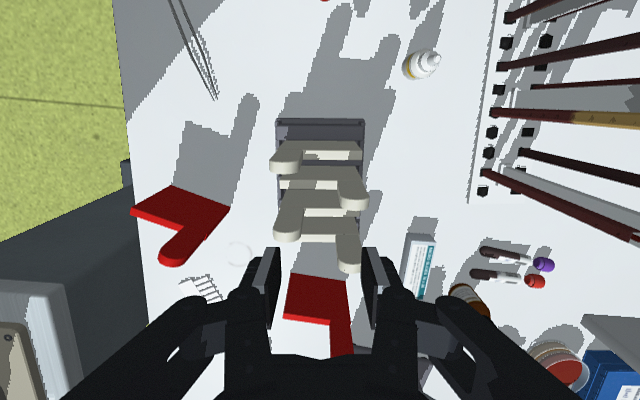

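Rack view: the pale tabs are A (284,165), B (354,201), C (286,233) and D (349,263). The red look-alikes are at (180,225) and (320,310); the second stands just beyond D. The wanted plates are the milky ones in the grey rack. I'll take C, then B, which alternate and keep clear of the red one.

```bash
python3 - <<'E'
from rig import *
from h import *
T=rpy(tool(Ro.from_euler('z',4.9,degrees=True).as_matrix()))
move_to([.457,.3324,.165],T)
print(line_to([.457,.3324,.111],vel=.1,max_force=10));rep("down");print(get_state()["eef_pos"])
grip(0.0,60);s=get_state();print("w",s["width"]*85,s["finger_force"],s["eef_pos"])
line_to([.457,.3324,.27],vel=.2);rep("up");s=get_state();print("w",s["width"]*85,s["finger_force"],s["contact_force"])
d=get_image("wrist");np.savez("w4.npz",**d)
cv2.imwrite("pics/w4.png",d["image"][:,:,::-1])
for s in [1]:
  for p in([-23,10,200],[-23,10,103],[-23,18,103],[23,5,200],[23,5,103]): print(p,ik(W(*p),rpy(tool(R))))
E
```

```text
False
down t 10.89 [-118.86  292.7   179.34] F [0.7  0.39 0.31] w 0.50 q [  3.  28. -54. 100.  25.  65. -54.]
[0.46 0.33 0.11]
w 18.819253900093297 58.532153964042664 [0.46 0.33 0.11]
up t 12.16 [-40.42 268.08 313.56] F [-0.54 -0.03 -0.93] w 0.22 q [  7.  20. -59.  89.  17.  81. -48.]
w 18.737914863835318 58.705184161663055 [-0.04 -0.19 -1.06]
[-23, 10, 200] [ 35.9  -20.04 -55.16 125.45   9.51  45.05 -37.27]
[-23, 10, 103] [ 46.06   0.2  -68.   126.51  39.74  38.89 -61.33]
[-23, 18, 103] [ 44.68   1.64 -68.15 126.06  41.85  40.13 -63.84]
[23, 5, 200] [ 38.75 -14.68 -55.83 119.91  13.95  46.89 -37.31]
[23, 5, 103] [ 43.1    4.25 -63.55 121.01  41.46  42.23 -58.5 ]
```

View pics/w4.png

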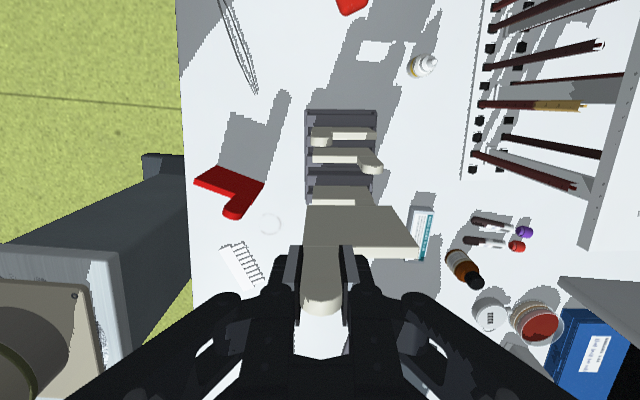

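The plate is held: tab between the pads at (320,290), body hanging below at (305–415, 205–248). I'll check its pose in the tool frame and then insert it.

```bash
cat >> h.py <<'E'
def held(d):
    s=rig.get_state();Rt=Ro.from_euler('xyz',s["orientation"],degrees=True).as_matrix()
    Q=((cloud(d)-s["eef_pos"])@Rt)*1000
    m=(abs(Q[...,0]-4)<8)&(Q[...,2]>30)&(Q[...,2]<98)&(abs(Q[...,1]-23)<70)&(abs(Q[...,1])<62)
    q=Q[m];f=np.linalg.lstsq(np.c_[q[:,2],q[:,1],np.ones(len(q))],q[:,0],rcond=None)[0]
    print("n",len(q),"face x at tool z=30: %.1f, z=100: %.1f"%(f[0]*30+f[2],f[0]*100+f[2]),"slope z,y deg",np.degrees(f[:2]),"y range",np.percentile(q[:,1],[1,99]),"z range",np.percentile(q[:,2],[1,99]))
    # tab end and bottom
    m=(abs(Q[...,0]-4)<8)&(Q[...,2]>20)&(Q[...,2]<140)&(abs(Q[...,1])<62);print("foot z",np.percentile(Q[m][:,2],[99,99.8]))
E
python3 - <<'E'
from rig import *
from h import *
held(dict(np.load("w4.npz")))
E
```

```text
n 3996 face x at tool z=30: 3.5, z=100: 3.6 slope z,y deg [ 0.09 -0.43] y range [-10.24  55.75] z range [30.21 96.94]
foot z [ 99.16 101.1 ]
```

```bash
python3 - <<'E'
from rig import *
from h import *
T=rpy(tool(R))
move_to(W(-23,10,205),T);rep("above")
print(line_to(W(-23,10,135),vel=.12,max_force=8));rep("mid")
print(line_to(W(-23,10,100),vel=.04,max_force=8));rep("down")
print(line_to(inC and W(-23,26,inC(get_state()["eef_pos"])[2]),vel=.02,max_force=5));rep("pushed")
E
```

```text
above t 13.29 [-22.42  11.36 205.51] F [-0.44  0.29 -1.08] w 0.22 q [ 35. -21. -55. 125.   9.  46. -37.]
False
mid t 14.03 [-22.89  10.76 135.14] F [ 0.1  -0.12  0.48] w 0.22 q [ 47.  -9. -67. 126.  24.  38. -49.]
True
down t 14.78 [-23.25  10.19 103.59] F [-0.38 -1.27  8.98] w 0.22 q [ 51.   0. -73. 126.  40.  39. -61.]
True
pushed t 15.13 [-23.23  11.25 103.57] F [ 0.54 -3.86  9.59] w 0.22 q [ 51.   1. -73. 126.  41.  40. -62.]
```

```bash
python3 - <<'E'
from rig import *
from h import *
line_to(W(-23,11.2,104.6),vel=.02);rep("lift")
print(line_to(W(-23,26,104.4),vel=.02,max_force=5));rep("pushed")
hold(.1);rep("settle")
print(line_to(W(-23,26,104.2),vel=.02,max_force=6));rep("pushed2")
E
```

```text
lift t 15.38 [-22.79  11.27 104.72] F [-0.71 -0.91 -1.11] w 0.22 q [ 51.   1. -73. 126.  40.  40. -62.]
True
pushed t 15.86 [-23.5   17.98 104.14] F [ 0.78 -1.49 -0.96] w 0.22 q [ 50.   3. -74. 126.  43.  41. -64.]
settle t 15.96 [-23.72  17.9  104.07] F [ 0.24 -1.1  -0.09] w 0.22 q [ 50.   2. -74. 126.  43.  41. -64.]
True
pushed2 t 16.19 [-24.01  18.06 103.82] F [ 1.62 -0.8   2.  ] w 0.22 q [ 50.   3. -74. 126.  43.  42. -65.]
```

```bash
python3 - <<'E'
from rig import *
from h import *
print(line_to(W(-23.5,17.8,101),vel=.02,max_force=4));rep("floor")
grip(.5);rep("open")
line_to(W(-23.5,17.8,150),vel=.15);rep("up")
move_to(W(0,12,205),rpy(tool(R)))
d=get_image("wrist");np.savez("w5.npz",**d);rep("look")
Q=inC(cloud(d))
m=(Q[...,2]>80)&(Q[...,2]<135)&(abs(Q[...,0])<40)&(Q[...,1]>-5)&(Q[...,1]<40)
k,l,st,c=cv2.connectedComponentsWithStats(m.astype(np.uint8))
for i in range(1,k):
    if st[i,4]>30: q=Q[l==i];t=q[q[:,2]>np.percentile(q[:,2],99)-4];print(c[i],st[i],"zmax",np.percentile(q[:,2],99),"top",t.mean(0),t.min(0),t.max(0))
m=(Q[...,2]>71)&(Q[...,2]<79)&(abs(Q[...,0])<34)&(Q[...,1]>-3)&(Q[...,1]<41)&(d["image"].mean(2)>105)
print("shoulder",m.sum(),np.percentile(Q[m],[2,50,98],axis=0))
E
```

```text
True
floor t 16.40 [-24.22  18.99 102.22] F [ 0.18 -0.76  3.23] w 0.22 q [ 49.   4. -74. 126.  44.  42. -66.]
open t 16.76 [-24.5   18.26 102.02] F [ 0.85  0.75 -0.29] w 0.50 q [ 50.   4. -74. 126.  44.  42. -66.]
up t 17.31 [-23.47  17.6  149.84] F [ 0.33  0.59 -0.45] w 0.50 q [ 48. -12. -68. 125.  21.  40. -47.]
look t 17.71 [ -0.62  11.79 204.16] F [ 0.17 -0.18 -0.36] w 0.50 q [ 41. -19. -58. 122.   9.  46. -35.]
[287.22 201.47] [273 189  29  26 641] zmax 125.47232083317424 top [-26.15  19.21 123.84] [-34.49  14.87 121.48] [-18.76  23.05 126.14]
shoulder 549 [[-26.82  13.49  71.78]
 [  6.83  18.39  75.27]
 [ 30.01  21.63  76.97]]
```

Plate 1 is home: tab top at z≈125, foot on the floor, x≈-3. Now plate B.

```bash
python3 - <<'E'
from rig import *
from h import *
T=rpy(tool(Ro.from_euler('z',4.9,degrees=True).as_matrix()))
p=np.array([.5017,.3599,0])
line_to(W(0,12,230),vel=.2)
move_to(p+[0,0,.2],T);grip(.42);rep("above")
print(line_to(p+[0,0,.111],vel=.12,max_force=10));rep("down")
grip(0.0,60);s=get_state();print("w",s["width"]*85,s["finger_force"])
line_to(p+[0,0,.275],vel=.2);rep("up");s=get_state();print("w",s["width"]*85,s["finger_force"],s["contact_force"])
d=get_image("wrist");held(d);cv2.imwrite("pics/w6.png",d["image"][:,:,::-1])
P=cloud(d)
E
```

```text
above t 19.39 [-38.8  314.87 241.31] F [-0.24 -0.7   0.3 ] w 0.42 q [  0.  29. -54.  86.  24.  76. -51.]
False
down t 20.28 [-83.7  329.46 165.74] F [-0.05  1.08  0.42] w 0.42 q [ -2.  34. -51.  92.  28.  68. -54.]
w 18.773736545079842 58.98712947964668
up t 21.53 [ -3.12 304.11 303.83] F [-0.92  0.85 -0.55] w 0.22 q [  0.  27. -55.  81.  22.  84. -49.]
w 18.645450826123064 58.69759976863861 [-0.34  0.8  -1.06]
n 3442 face x at tool z=30: 3.3, z=100: 3.5 slope z,y deg [ 0.14 -0.26] y range [-46.35  10.42] z range [30.16 97.04]
foot z [ 99.67 100.71]
```

```bash
python3 - <<'E'
from rig import *
from h import *
T=rpy(tool(R))
move_to(W(22,7,210),T);rep("above")
print(line_to(W(22,7,140),vel=.12,max_force=8));rep("mid")
print(line_to(W(22,7.2,100),vel=.04,max_force=8));rep("down")
y,z=inC(get_state()["eef_pos"])[1:]
if z<107:
    line_to(W(22,y,z+1),vel=.02);rep("lift")
    print(line_to(W(22,26,z+.8),vel=.02,max_force=5));rep("pushed")
    hold(.1);y=inC(get_state()["eef_pos"])[1]
    print(line_to(W(22,26,z+.6),vel=.02,max_force=6));rep("pushed2")
E
```

```text
above t 22.77 [ 22.6    8.39 210.52] F [-1.02  0.2  -0.72] w 0.22 q [ 33. -15. -51. 120.  15.  49. -39.]
True
mid t 23.16 [ 21.6    8.48 175.69] F [-0.91  0.84 -1.41] w 0.22 q [ 35. -10. -54. 121.  21.  45. -44.]
True
down t 23.90 [ 22.9   10.01 161.61] F [ 0.54  4.25 -1.98] w 0.22 q [ 36.  -7. -56. 121.  25.  44. -46.]
```

```bash
python3 - <<'E'
from rig import *
from h import *
hold(.2);rep("now");d=get_image("wrist");np.savez("w7.npz",**d);held(d)
cv2.imwrite("pics/w7.png",cv2.resize(d["image"][120:360,200:440],None,fx=2.5,fy=2.5,interpolation=cv2.INTER_CUBIC)[:,:,::-1])
E
```

```text
now t 24.10 [ 22.76  10.02 162.03] F [ 0.89  4.86 -2.33] w 0.22 q [ 36.  -7. -56. 121.  25.  44. -46.]
n 3783 face x at tool z=30: 3.7, z=100: 5.1 slope z,y deg [ 1.11 -0.43] y range [-46.41  20.68] z range [30.17 96.66]
foot z [119.74 121.  ]
```

View pics/w7.png

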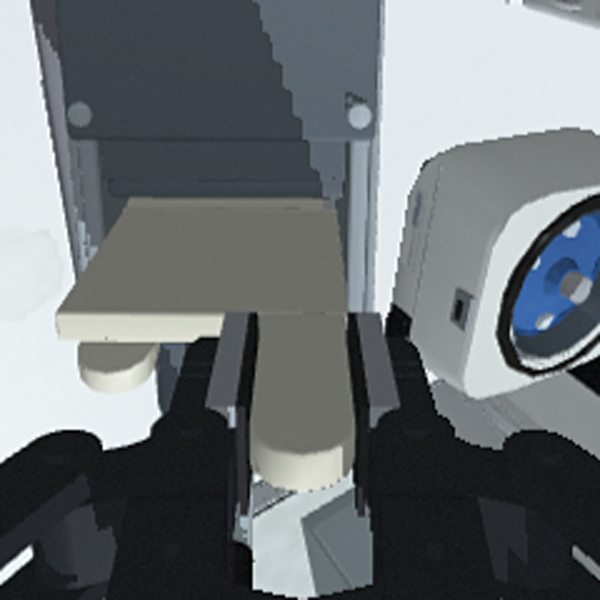

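The picture shows plate 1's tab at crop (115,365), on the clamp side of the held plate. My joint-space approach came in from +y with the foot below the tab top and tipped plate 1 towards the clamp. I'll lift straight clear, come round on the -y side, and push the tab upright with the held plate.

```bash
python3 - <<'E'
from rig import *
from h import *
grip(0.0,100)
p=inC(get_state()["eef_pos"])
line_to(W(p[0],p[1],245),vel=.15);rep("up")
line_to(W(22,-35,245),vel=.2);rep("back")
d=get_image("wrist");np.savez("w8.npz",**d);held(d)
Q=inC(cloud(d))
m=(Q[...,2]>85)&(Q[...,2]<132)&(Q[...,0]<-8)&(Q[...,0]>-40)&(Q[...,1]>-30)&(Q[...,1]<40)
q=Q[m];print("tab pts",m.sum(),np.percentile(q,[1,50,99],axis=0))
cv2.imwrite("pics/w8.png",d["image"][:,:,::-1])
E
```

```text
up t 25.07 [ 22.21   9.1  244.06] F [-0.05  0.21 -0.74] w 0.21 q [ 31. -19. -49. 119.  11.  52. -35.]
back t 25.44 [ 21.2  -36.08 243.76] F [-0.54  0.07 -0.73] w 0.21 q [ 29. -22. -41. 121.   7.  51. -27.]
n 3439 face x at tool z=30: 2.5, z=100: 2.7 slope z,y deg [ 0.17 -0.26] y range [-46.44   9.59] z range [30.13 97.25]
foot z [ 99.96 101.21]
tab pts 577 [[-35.75 -13.08  85.63]
 [-25.37  -3.83 111.96]
 [-16.61   2.58 123.52]]
```

```bash
python3 - <<'E'
from rig import *
from h import *
line_to(W(22,-36,203),vel=.15);rep("down")
print(line_to(W(22,13,203),vel=.06,max_force=4));rep("pushed")
p=inC(get_state()["eef_pos"])
if p[1]<8: print(line_to(W(22,13,203),vel=.03,max_force=6));rep("pushed b")
d=get_image("wrist");np.savez("w9.npz",**d);held(d)
Q=inC(cloud(d))
m=(Q[...,2]>85)&(Q[...,2]<132)&(Q[...,0]<-8)&(Q[...,0]>-40)&(Q[...,1]>-30)&(Q[...,1]<40)
q=Q[m];print("tab pts",m.sum(),np.percentile(q,[1,50,99],axis=0))
for a in range(75,128,6):
    k=(q[:,2]>a)&(q[:,2]<a+6);print(a,k.sum(),q[k].mean(0) if k.any() else "")
E
```

```text
down t 25.93 [ 21.63 -35.6  202.83] F [ 0.11  0.4  -0.66] w 0.21 q [ 32. -17. -44. 122.  11.  46. -31.]
False
pushed t 26.89 [ 21.99  12.72 202.97] F [-0.05 -0.39 -1.66] w 0.21 q [ 33. -13. -53. 120.  17.  48. -41.]
n 3471 face x at tool z=30: 3.1, z=100: 3.9 slope z,y deg [ 0.67 -0.92] y range [-46.34   9.81] z range [30.25 96.98]
foot z [133.51 136.31]
tab pts 918 [[-34.73  16.08  87.74]
 [-22.44  21.27 119.67]
 [ -8.45  28.56 131.56]]
75 0 
81 5 [-16.55  20.09  86.57]
87 36 [-23.38  22.85  89.53]
93 34 [-23.42  23.6   95.49]
99 65 [-21.06  22.96 102.26]
105 82 [-19.44  21.34 108.38]
111 137 [-21.29  19.78 114.28]
117 286 [-23.47  22.25 120.54]
123 217 [-23.75  20.26 125.05]
```

```bash
python3 - <<'E'
from rig import *
from h import *
line_to(W(22,8.3,203),vel=.04);rep("back")
print(line_to(W(22,8.3,140),vel=.08,max_force=8));rep("mid")
p=inC(get_state()["eef_pos"])
if p[2]<142:
    print(line_to(W(22,8.3,100),vel=.04,max_force=8));rep("down")
E
```

```text
back t 27.21 [ 22.02   7.75 202.95] F [-0.27 -0.47 -1.  ] w 0.21 q [ 33. -14. -52. 120.  16.  48. -40.]
False
mid t 28.15 [ 21.72   8.38 139.62] F [-0.41 -0.18 -0.63] w 0.21 q [ 37.  -4. -57. 121.  30.  43. -50.]
True
down t 28.98 [ 22.09   8.36 104.22] F [ 1.07 -2.23  6.89] w 0.21 q [ 37.   3. -58. 121.  40.  42. -58.]
```

```bash
python3 - <<'E'
from rig import *
from h import *
line_to(W(22,8.3,105),vel=.02);rep("lift")
print(line_to(W(22,24,104.8),vel=.02,max_force=5));rep("pushed")
hold(.1);print(line_to(W(22,24,104.6),vel=.02,max_force=6));rep("pushed2")
y=inC(get_state()["eef_pos"])[1]
print(line_to(W(22,y,101),vel=.02,max_force=4));rep("floor")
grip(.42);rep("open")
line_to(W(22,inC(get_state()["eef_pos"])[1],150),vel=.15);line_to(W(0,5,205),vel=.2);rep("up")
d=get_image("wrist");np.savez("w10.npz",**d)
Q=inC(cloud(d))
for n,a,b in(("L",-38,-8),("R",8,38)):
    m=(Q[...,2]>85)&(Q[...,2]<132)&(Q[...,0]<b)&(Q[...,0]>a)&(Q[...,1]>-30)&(Q[...,1]<40)
    q=Q[m];print(n,m.sum());
    for z in(87,97,107,117,122):
        k=(q[:,2]>z)&(q[:,2]<z+6);print(z,k.sum(),np.percentile(q[k],[3,50,97],axis=0).ravel() if k.sum()>5 else "")
    print("zmax",np.percentile(q[:,2],99))
cv2.imwrite("pics/w10.png",cv2.resize(d["image"][100:340,200:440],None,fx=2.4,fy=2.4,interpolation=cv2.INTER_CUBIC)[:,:,::-1])
E
```

```text
lift t 29.23 [ 21.97   8.58 104.9 ] F [-0.58  0.18 -0.89] w 0.21 q [ 37.   3. -58. 121.  40.  42. -58.]
True
pushed t 29.56 [ 21.3    9.69 104.5 ] F [-0.37 -1.45 -0.67] w 0.21 q [ 37.   3. -58. 121.  41.  42. -59.]
True
pushed2 t 29.93 [ 20.78   9.76 104.16] F [ 1.13 -2.52  3.56] w 0.21 q [ 37.   4. -58. 121.  41.  42. -59.]
True
floor t 30.14 [ 21.7    9.96 103.97] F [-3.89 -5.25 22.44] w 0.21 q [ 37.   4. -58. 121.  41.  43. -59.]
open t 30.46 [ 21.47   9.89 103.19] F [ 0.2   0.44 -0.39] w 0.42 q [ 37.   4. -58. 121.  41.  43. -59.]
up t 31.37 [ -0.11   4.58 204.3 ] F [ 0.76  0.07 -0.69] w 0.42 q [ 33. -17. -52. 123.  13.  47. -38.]
L 615
87 45 [-35.59  21.03  87.99 -25.89  21.44  89.88 -16.87  21.68  92.64]
97 47 [-35.32  21.2   97.34 -26.52  21.58 100.09 -17.82  21.86 101.98]
107 67 [-35.18  16.15 107.19 -25.06  21.62 110.03 -16.57  21.85 112.85]
117 149 [-34.94  14.55 117.41 -22.83  20.29 120.93 -17.4   21.89 122.93]
122 205 [-32.8   14.31 122.12 -26.23  18.27 124.   -19.98  21.74 125.88]
zmax 125.87895516571791
R 624
87 45 [10.66 12.96 87.14 19.96 13.37 90.42 28.72 13.72 92.9 ]
97 60 [ 10.32   8.41  97.63  18.71  13.31  99.93  29.07  13.85 102.72]
107 59 [ 10.69  13.03 107.23  20.54  13.51 110.59  29.44  13.94 112.87]
117 149 [ 11.09   6.21 117.5   17.4   12.08 120.84  29.    13.88 122.92]
122 195 [ 13.84   6.13 122.2   20.15  10.26 123.89  26.43  13.72 125.51]
zmax 125.4881960628545
```

View pics/w10.png

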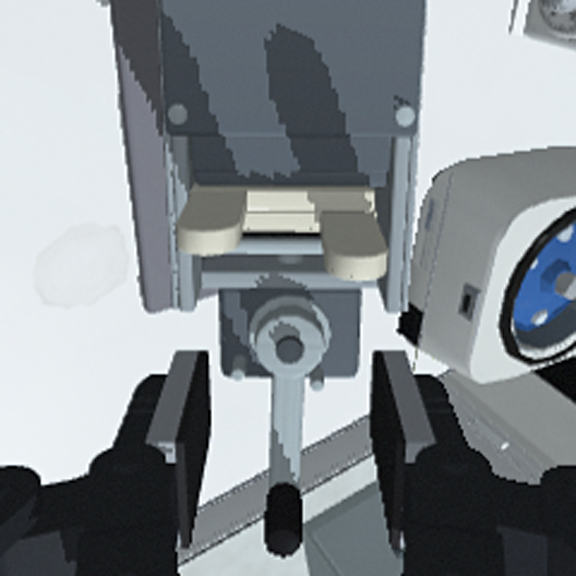

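Both plates stand home and upright: tab tops at z≈125.5, tab faces at y≈21.4 and 13.4, and about 5.4 mm left at the clamp, which is no room for a third. The knob is at crop (283,525). Now I'll swing the lever.

```bash
python3 - <<'E'
from rig import *
from h import *
d=dict(np.load("w10.npz"));Q=inC(cloud(d));m=(Q[...,2]>86)&(Q[...,2]<96)&(abs(Q[...,0])<25)&(Q[...,1]<-95)&(Q[...,1]>-145)
q=Q[m];print("knob",len(q),np.percentile(q,[2,50,98],axis=0))
k=(np.percentile(q,2,axis=0)+np.percentile(q,98,axis=0))/2
th=np.arctan2(-k[0],-k[1]-50);print("theta",th,"r",np.hypot(k[0],k[1]+50))
K=lambda t,z=84:W(-75*np.sin(t),-50-75*np.cos(t),z)
T=rpy(tool(R))
move_to(K(th,130),T);rep("above")
d=get_image("wrist");Q=inC(cloud(d));np.savez("w11.npz",**d)
m=(Q[...,2]>84)&(Q[...,2]<96)&(abs(Q[...,0])<12)&(abs(Q[...,1]+125)<14);q=Q[m];print("knob",len(q),np.percentile(q,[2,50,98],axis=0))
try:
    print(line_to(K(th),vel=.1,max_force=6));rep("down")
except PlanningError as e: print(e)
E
```

```text
knob 180 [[  -9.93 -130.63   86.36]
 [  -3.52 -122.76   89.78]
 [   3.81 -117.46   91.27]]
theta 0.04128799244220184 r 74.11116878089445
above t 32.07 [  -3.77 -124.99  128.98] F [ 1.06 -0.06  0.69] w 0.42 q [ 35. -13. -35. 129.  12.  35. -21.]
knob 510 [[  -9.99 -131.04   84.81]
 [  -3.25 -123.17   89.72]
 [   3.54 -117.33   91.2 ]]
False
down t 32.73 [  -2.81 -124.38   84.27] F [ 0.84 -0.39  0.94] w 0.42 q [ 39.  -6. -39. 129.  23.  29. -30.]
```

```bash
python3 - <<'E'
from rig import *
from h import *
K=lambda t,z=84:W(-75*np.sin(t),-50-75*np.cos(t),z)
grip(0.0,30);rep("grip");print(get_state()["width"]*85)
try:
    for t in list(np.linspace(.04,1.571,11)[1:]):
        r=line_to(K(t),vel=.08,max_force=20)
        if r: rep("stop %.2f"%t);break
    rep("end")
    if not r: print(line_to(K(1.62),vel=.02,max_force=8));rep("stop?")
except PlanningError as e: print(e);rep("err %.2f"%t)
E
```

```text
grip t 33.03 [  -2.51 -124.8    84.55] F [-0.54 -0.45  6.37] w 0.17 q [ 39.  -6. -39. 129.  23.  29. -30.]
14.508624899368122
end t 35.95 [-75.11 -49.81  84.13] F [-1.28 -0.13 10.89] w 0.17 q [ 39.  -8. -53. 136.  33.  29. -53.]
False
stop? t 36.28 [-75.26 -46.84  84.06] F [-1.48 -1.84 11.86] w 0.17 q [ 39.  -7. -54. 136.  33.  29. -54.]
```

```bash
python3 - <<'E'
from rig import *
from h import *
print(line_to(W(-75.2,-40,84),vel=.02,max_force=7));rep("push");hold(.1);rep("s")
grip(.42);rep("open")
line_to(W(-75.2,inC(get_state()["eef_pos"])[1],150),vel=.15);move_to(W(-20,-10,230),rpy(tool(R)));rep("up")
d=get_image("wrist");np.savez("w12.npz",**d);Q=inC(cloud(d))
m=(Q[...,2]>84)&(Q[...,2]<96)&(abs(Q[...,0]+75)<25)&(abs(Q[...,1]+50)<30);q=Q[m];print("knob",len(q),np.percentile(q,[2,50,98],axis=0))
for n,a,b in(("L",-38,-8),("R",8,38)):
    m=(Q[...,2]>85)&(Q[...,2]<132)&(Q[...,0]<b)&(Q[...,0]>a)&(Q[...,1]>-5)&(Q[...,1]<40);q=Q[m]
    for z in(87,107,122):
        k=(q[:,2]>z)&(q[:,2]<z+6);print(n,z,np.percentile(q[k],[3,50,97],axis=0).ravel() if k.sum()>5 else "")
cv2.imwrite("pics/w12.png",cv2.resize(d["image"][100:340,170:410],None,fx=2.4,fy=2.4,interpolation=cv2.INTER_CUBIC)[:,:,::-1])
E
```

```text
True
push t 36.61 [-75.38 -42.71  84.08] F [ 1.13 -2.98  8.6 ] w 0.17 q [ 39.  -7. -55. 136.  35.  30. -56.]
s t 36.71 [-75.42 -42.78  84.07] F [ 0.66 -2.92  8.27] w 0.17 q [ 39.  -7. -55. 136.  35.  30. -56.]
open t 37.04 [-75.86 -42.27  83.88] F [ 0.51  0.19 -0.57] w 0.42 q [ 39.  -7. -55. 136.  35.  30. -56.]
up t 38.12 [-19.97 -10.02 229.34] F [-1.06 -0.04 -0.31] w 0.42 q [ 26. -23. -44. 125.   9.  49. -35.]
knob 207 [[-82.11 -55.98  84.85]
 [-75.05 -48.25  89.66]
 [-68.48 -42.28  91.45]]
L 87 [-35.69  21.2   89.06 -26.83  21.4   89.99 -17.99  21.55  90.82]
L 107 [-35.17  21.12 107.12 -27.18  21.46 110.3  -17.8   21.74 112.8 ]
L 122 [-32.81  14.02 122.26 -26.4   17.85 123.93 -20.08  21.45 125.62]
R 87 [10.35 10.89 87.96 18.55 13.2  90.23 29.01 13.55 92.77]
R 107 [ 10.21   7.7  107.86  17.34  13.21 109.81  28.3   13.65 112.85]
R 122 [ 13.68   6.04 122.11  19.87   9.97 123.75  26.65  13.41 125.74]
```

View pics/w12.png

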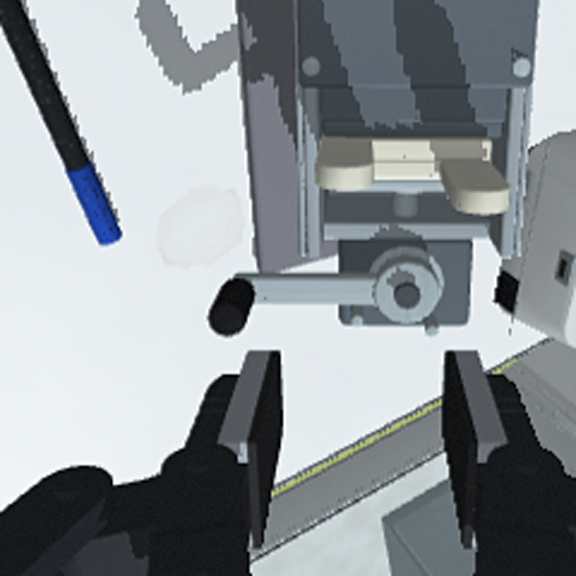

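The lever is shut: its knob reads (-75,-49) in the chamber, about 90°, at crop (235,305). The foot has moved up against the pack and both plates stand straight. The gripper is clear, so I'm handing in.

```bash
python3 - <<'E'
from rig import *
hold(.3);print(get_state()["t"]);print(sign_off())
E
```

```text
38.475
the job is handed in; nothing more can be done
None
```

The job is handed in at 38.5 s: two filler plates stand home with no room for a third, the lever is swung to its stop by my measurement, and the verdict was not shown; on the way I tipped the first plate towards the clamp and pushed it upright again.

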